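# Clamp a flange plate with a torque-limiting knob

### The job

Sweep the stray nut along the clamp bed and off it into the funnel, then slide the flat two-hole plate, without lifting it, into the corner so that it lies against both fences. Turn the black torque-limiting knob clockwise until the jaw grips the plate and the knob slips through one full click, then stop: never turn it on past a second click. Leave the blue cap, the brass sleeve and the nut driver where they stand.

Things in the scene. Friction and masses are not known exactly. Their poses are not given: they have to be found in the camera images.
- fixture: Fixed clamp fixture. Origin on the shelf under its flat grey bed; +x away from the robot, +y to its left, yaw within 0.3 rad. Bed top 65 mm above the shelf, x -115 to +90, y -115 to +110. Steel fences 14 mm above the bed: far fence along the +x edge (inner face x = +75), side fence along the -y edge (inner face y = -100). Other edges open. Plate home: centre x = +55, y = -55, long sides along y.
- corner (a point): Inner corner where the two fences meet, at the bed's top (65 mm above the shelf); in the fixture frame x = +75, y = -100 mm.
- jaw_face (a point): Centre of the steel jaw's clamping face, looking along the fixture's +x to the far fence. Jaw 50 mm wide (centred on y = -55), 20 mm thick in x, top 17 mm above the bed; from its back a rack bar 10 mm wide, 9 mm high runs to the knob. The face starts 52 to 56 mm from the far fence.
- jaw (a joint): Jaw travel towards the far fence, m: 0 fully open, about 0.016 when it grips the plate against the fence. Starts at 0 to 0.004. Driven only by the knob, 10 mm per radian; stays where it is left.
- knob_centre (a point): Mid-height of the black knob's bar, on its upright axis (fixture x = -65, y = -70), 98.5 mm above the shelf. Bar 88 mm long, 12 mm thick, 88.5 to 108.5 mm above the shelf, on a hub 32 mm in diameter. Under it a steel collar, 46 mm in diameter, top 85 mm above the shelf, drives the jaw; its short dark line lies under one arm of the bar until the knob slips.
- wing_tip (a point): End of one arm of the knob's bar, 44 mm from the axis, at mid-height of the bar; it starts pointing along the fixture's +y or up to 0.4 rad clockwise of it. The other arm is opposite. An arm can be pushed round with closed fingertips, or the bar gripped.
- knob (a joint): Slip of the knob on its collar, rad, clockwise from above positive. Stays 0 while the knob drives the jaw (clockwise closes it; 1.2 to 1.6 rad to reach the plate; under 0.07 N m). With the jaw blocked the knob slips at 0.04 to 0.16 N m, one click every 0.52 rad (torque rises, then drops), and stays where it is left.
- nut_centre (a point): Centre of the stray stainless hexagon nut, 24 mm across flats, 13 mm high, 35 g, lying flat on the bed where the plate must go: its centre 21 to 29 mm from the far fence, 62 to 88 mm from the side fence.
- funnel_mouth (a point): Centre of the mouth of the fixed aluminium funnel: rim 144 mm in diameter, 53 mm above the shelf, tucked 17 mm under the bed's open +y edge, in line with the lane along the far fence: a nut pushed off that edge drops in.
- plate_centre (a point): Centre of the flat stainless plate with two dark holes, 40 mm (its x) by 90 mm (its y) by 8 mm, about 200 g, loose on the bed in the open part nearer the robot and to +y, turned up to 0.35 rad from square.
- cap: Bystander: blue plastic flange cap, 56 mm in diameter, 20 mm high, on the shelf; origin under its centre.
- sleeve: Bystander: brass spacer sleeve, 28 mm in diameter, 32 mm high, on the shelf; origin under its centre.
- driver: Bystander: squat steel nut driver standing on its socket, 38 mm in diameter, 85 mm high; origin under its centre.
Not all that is in view belongs to the job. Leave any pink look-alike of the part that bears plate_centre alone. Several things look just like the part that bears funnel_mouth: the one meant starts farthest to the robot's right.

How it is judged:
By the outcome, as a careful person would: the job done as asked, in the order asked, and still so for the second after the job is handed in, with the robot touching nothing.
It also fails if it takes over 61 s, if anything falls off the work surface, if the arm or the gripper's body presses on something with over 40 N, if the wrist force passes 120 N, or if a joint passes its speed limit or range.

### The arm

A 6-joint arm with a two-finger parallel gripper is mounted at the origin on the work surface. World frame = base frame: x ahead of the robot, y to its left, z up, the work surface at z = 0. Lengths are in m, angles in degrees, forces in N, time in s.
With the tool pointing down it reaches from about 0.4 to 0.825 m from the base axis. Payload 7 kg.
Tool frame: the origin (TCP) lies midway between the tips of the shut fingers; the grasp point (between the pads) lies 19 mm behind it; z points along the fingers, y is the line along which they close (so a half turn about z gives the same grasp; the last joint's range is limited). The gripper opens to 88 mm and grips with 3 to 60 N. Pads are 19 mm wide; open, the fingers measure 130 mm over their backs; the gripper's body (78 mm by 193 mm) begins 47 mm behind the grasp point.
Start: joints at [-49.956, 20.546, 0.682, 0, -70.136, -16.507], TCP at [0.27, -0.619, 0.227] pointing down, gripper open.
Joint ranges: [-176.03, 176.03], [-82.01, 121.73], [-58.28, 71.71], [-173.87, 95.51], [-174.79, -0.11], [-173.66, 173.66]. Speed limits (degrees/s): [136.94, 136.94, 172.46, 180, 180, 180].

### API

Orientations are given as [roll, pitch, yaw] about the fixed x, y, z axes, in that order (R = Rz(yaw) Ry(pitch) Rx(roll)).
In Python, from plant import r, eyes, workorder gives the robot as it stands.
- The arm moves only by the tool step_arm, never from a script. Its argument "plan" is a list of rows, each a list of 5 numbers: the shift along the tool's x, y, z each as a share of 25 cm, from -1 to 1, then the turn about the tool's z as a share of 60 degrees, from -1 to 1, then the finger opening in mm, from 0 to 87.6. In form: [[x, y, z, turn, jaw], ...]. A call has 1 to 12 rows; each row is the pose to reach, as a shift and turn from the pose commanded when the call began, along the tool's axes at that moment; what a row does not reach only later rows make up. A row lasts 1/12 s, in which the tool goes at most 41.7 mm and 7.16 degrees, less where a joint would pass 70% of its speed; a pose out of reach is approached as far as the arm can. A call with a number of a shift or a turn outside -1 to 1 is refused whole. A call with a gripper value outside its range is refused whole. The fingers move at their own pace and stop on an object; "newtons" is the grip in N (left out, the last holds). Time passes only in rows, so rows that repeat a pose let the fingers close. It gives the time, the measured TCP pose, the force, the opening and the grip force at its end, in the units of the state.
- r.get_state(): the state, without advancing time (a new reading comes with each control period).
- eyes.capture(name): name is "scene" or "top" or "wrist"; returns the picture (400x640x3 uint8, red, green, blue); there is no depth.
- eyes.camera_model(name): a dict with "fov_y" (degrees; the focal length in pixels is half the picture's height over the tangent of half this angle, whatever the lens; pixels are square), "cx", "cy" (the principal point, pixels), "world_to_cam" (4x4, takes a point from world to camera coordinates); the wrist camera has in their place "hand_eye" (4x4, takes a point from camera to tool coordinates, whose origin is the TCP and whose axes are the flange's). Camera axes: x right, y up, looking along -z (the intrinsics and any distortion apply to the point x, -y, -z); pixel columns grow to the right and rows downward; lengths in m; the calibration is good to about 2 mm. A picture is of the moment at which its call begins: read the wrist's pose just before it. camera_model takes no time and is no camera call.
- workorder.close_job(): hands the job in; it is judged then, once.
The state is a dict: "time_s": time; "joints": joint angles; "qd": joint speeds; "joint_torque": joint torques, N m; "tcp_pos": TCP position; "eef_rot": TCP orientation; "contact_force": force on the tool from outside, world axes, zero at the start; "moment": the same for the moment, N m; "gripper_width": finger opening in m; "gripper_force": force on a finger pad.
Only numpy, scipy, OpenCV 4.12 (cv2) and the standard library are available. Lean on these libraries where they do the work, as an engineer would, in place of code of your own. Each camera call takes 0.05 s, during which the arm holds its last target. There are 200 camera calls.

## Working session

There is one attempt and no reset: what is moved stays moved. The work goes in short steps, Python scripts to look and compute and a tool call to move; the robot and the scene stay as the last step left them, time stands still between calls to the robot, and variables do not carry over. Pictures are saved under pics/ and viewed, at most 10 in all, crops included, and the job is handed in when it is done.

Besides the shell and the picture viewer there is one more tool, called after "Emit:" by a JSON object that holds its "op" and its "data", one argument or row to a line. step_arm: Moves the arm, as the interface text tells. Its arguments: {"type":"object","properties":{"plan":{"type":"array"},"newtons":{"type":"number"}},"required":["plan"]}

```bash
mkdir -p pics; ls; python3 - <<'E'
from plant import r, eyes, workorder
import cv2,numpy as np
print(r.get_state())
for n in ["scene","top"]:
    im=eyes.capture(n); cv2.imwrite(f"pics/{n}0.png",im[:,:,::-1]); print(n,eyes.camera_model(n))
print(eyes.camera_model("wrist"))
E
```

```text
pics
{'time_s': 0.0, 'joints': array([-4.99540435e+01,  2.05889181e+01,  6.33944408e-01, -1.95270028e-02,
       -7.01364265e+01, -1.65086044e+01]), 'qd': array([ 0.04116997,  0.10213581,  0.02899214,  0.07185711, -0.08604566,
        0.01135487]), 'joint_torque': array([-2.79102887e-04, -5.82721245e+01,  2.93045962e+01,  6.99710727e+00,
        6.85335224e-03, -1.41516525e-04]), 'tcp_pos': array([ 0.26935211, -0.61839357,  0.22565427]), 'eef_rot': array([ 1.79907151e+02, -8.37452067e-03, -1.56469291e+02]), 'contact_force': array([-0.5617404 ,  0.50501468,  0.35955072]), 'moment': array([-0.01789595, -0.04327026,  0.01781157]), 'gripper_force': 0.0, 'gripper_width': 0.08765560149633173}
scene {'fov_y': 50.49610918154949, 'cx': 320.0623642190562, 'cy': 200.10937250386812, 'world_to_cam': array([[ 0.50413418,  0.86353635,  0.01239783, -0.34053605],
       [-0.74444075,  0.4272393 ,  0.51310286,  0.38268215],
       [ 0.43778612, -0.26790214,  0.85823759, -1.1380252 ],
       [ 0.        ,  0.        ,  0.        ,  1.        ]])}
top {'fov_y': 49.7613456919603, 'cx': 320.8476635135189, 'cy': 197.6161527960073, 'world_to_cam': array([[ 2.46672922e-02, -9.99695654e-01, -3.52387642e-04,
         4.61539698e-02],
       [ 9.73606986e-01,  2.39435532e-02,  2.26971680e-01,
        -6.13240653e-01],
       [-2.26894165e-01, -5.94186384e-03,  9.73901295e-01,
        -1.02273421e+00],
       [ 0.00000000e+00,  0.00000000e+00,  0.00000000e+00,
         1.00000000e+00]])}
{'fov_y': 69.60448243325692, 'cx': 319.4987904737884, 'cy': 197.91090072250782, 'hand_eye': array([[ 1.36258805e-03,  9.67317166e-01,  2.53565858e-01,
         6.75273092e-02],
       [ 9.99999033e-01, -1.38835883e-03, -7.73108889e-05,
         1.29116443e-04],
       [ 2.77256248e-04,  2.53565718e-01, -9.67318122e-01,
        -1.58489446e-01],
       [ 0.00000000e+00,  0.00000000e+00,  0.00000000e+00,
         1.00000000e+00]])}
```

View pics/top0.png

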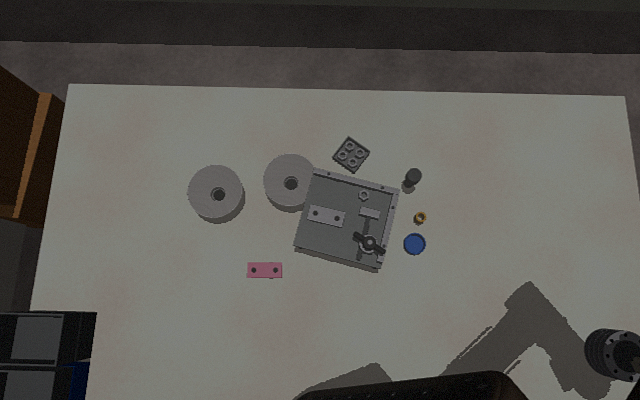

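View pics/scene0.png

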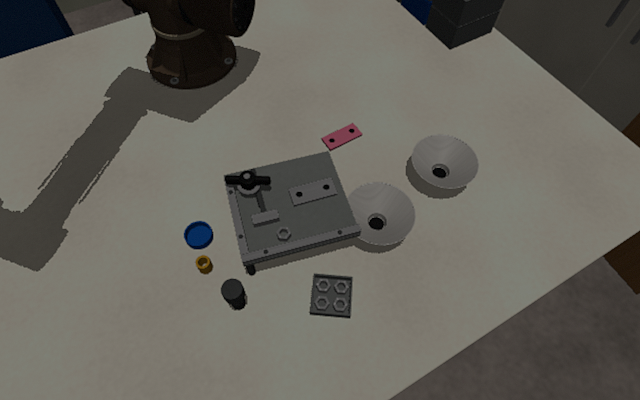

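The top view shows the fixture at about (350,220), the nut at (364,195), the plate at (326,216) and the knob at (369,243). The funnel at (290,183) is the right-hand one. The scene view agrees. I'll enlarge both.

```bash
python3 - <<'E'
import cv2,numpy as np
a=cv2.imread("pics/top0.png")[160:280,285:445]; b=cv2.imread("pics/scene0.png")[145:275,210:370]
f=lambda i:cv2.convertScaleAbs(cv2.resize(i,None,fx=5,fy=5,interpolation=cv2.INTER_CUBIC)[:600],alpha=1.5,beta=10)
cv2.imwrite("pics/topc.png",f(a));b=cv2.imread("pics/scene0.png")[150:270,210:370];cv2.imwrite("pics/scenec.png",f(b))
E
```

```text
(no output)
```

View pics/topc.png

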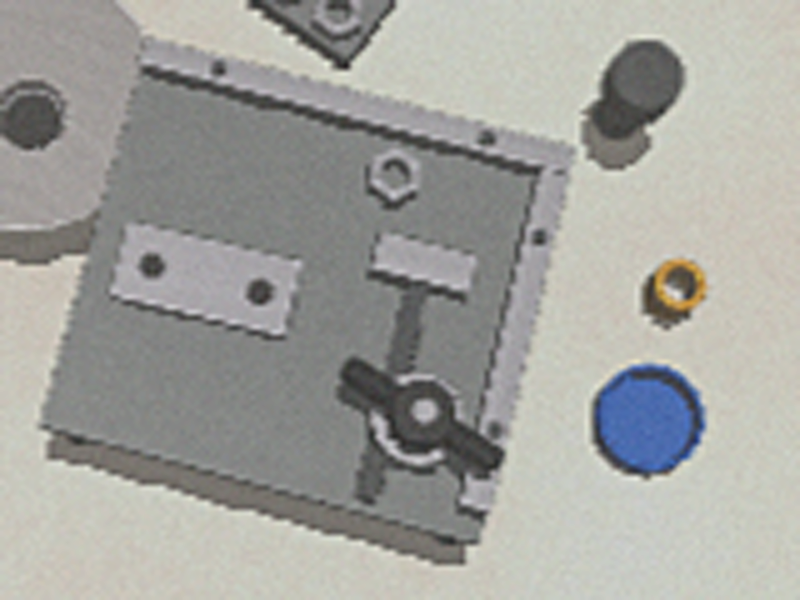

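View pics/scenec.png

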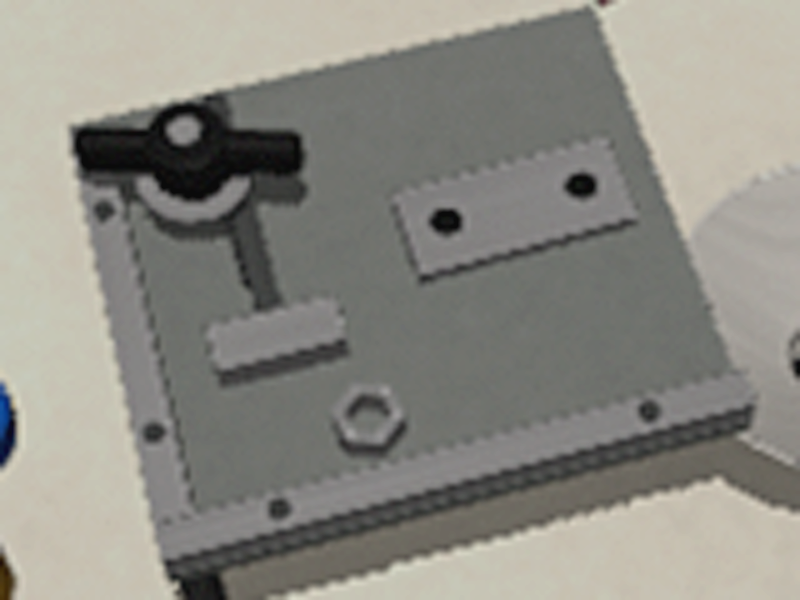

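The top crop shows the bed corners at (42,427) and (475,540), the fence corners at (143,37) and (574,148), the nut at (393,177), the plate corners at (125,223), (302,260), (284,337) and (110,297), and the knob from (350,372) to (492,460). The scene crop is consistent with this.

```bash
cat > h.py <<'E'
import numpy as np
from plant import eyes
from scipy.optimize import least_squares
def proj(n,P,M=None):
    m=eyes.camera_model(n); W=m["world_to_cam"] if M is None else M
    c=np.c_[P,np.ones(len(P))]@W.T; f=200/np.tan(np.radians(m["fov_y"]/2))
    return np.c_[m["cx"]+f*c[:,0]/-c[:,2], m["cy"]+f*c[:,1]/c[:,2]]
def back(n,uv,z,M=None):
    m=eyes.camera_model(n); W=m["world_to_cam"] if M is None else M; f=200/np.tan(np.radians(m["fov_y"]/2))
    C=np.linalg.inv(W); uv=np.atleast_2d(uv)
    d=np.c_[(uv[:,0]-m["cx"])/f,-(uv[:,1]-m["cy"])/f,-np.ones(len(uv))]@C[:3,:3].T; o=C[:3,3]
    return (o+d*((z-o[2])/d[:,2])[:,None])
def R2(a): return np.array([[np.cos(a),-np.sin(a)],[np.sin(a),np.cos(a)]])
def tow(p,F): # fixture m -> world
    p=np.atleast_2d(p); return np.c_[p[:,:2]@R2(F[2]).T+F[:2],p[:,2]]
def tof(P,F): return (np.atleast_2d(P)[:,:2]-F[:2])@R2(F[2])
E
cat > fit.py <<'E'
from h import *
ct=lambda u:(np.atleast_2d(u)+.5)/5-.5+[285,160]
cs=lambda u:(np.atleast_2d(u)+.5)/5-.5+[210,150]
T=[(42,427,-115,110,65),(475,541,-115,-115,65),(143,37,90,110,79),(574,148,90,-115,79)]
S=[(72,128,-115,-115,65),(594,10,-115,110,65),(752,402,90,110,79),(168,556,90,-115,79)]
T=np.array(T,float);S=np.array(S,float)
def res(F):
    return np.r_[(proj("top",tow(T[:,2:]/1e3,F))-ct(T[:,:2])).ravel(),(proj("scene",tow(S[:,2:]/1e3,F))-cs(S[:,:2])).ravel()]
s=least_squares(res,[.6,0,-.25]);F=s.x
print(F,np.degrees(F[2]));print(s.fun.reshape(-1,2).round(1).tolist())
def show(nm,t,sc,z):
    if t is not None: print(nm,"top",(tof(back("top",ct(t),z/1e3),F)*1e3).round(1).tolist())
    if sc is not None: print(nm,"scene",(tof(back("scene",cs(sc),z/1e3),F)*1e3).round(1).tolist())
show("nut",[(393,175)],[(370,416)],78)
show("plate",[(125,223),(302,260),(284,337),(110,297)],[(610,140),(392,196),(418,274),(636,215)],73)
show("holes",[(152,265),(260,292)],[(446,221),(581,185)],73)
show("jaw",[(378,233),(475,257)],[(220,373),(348,342)],82)
show("knob",[(425,410)],[(184,130)],112)
show("tips",[(347,365),(498,455)],[(80,143),(300,143)],108)
np.save("F.npy",F)
E
python3 fit.py
```

```text
[ 0.57641174 -0.00508112 -0.23747782] -13.606476893260176
[[-0.6, 0.0], [1.0, 1.0], [0.8, 0.0], [0.5, -0.1], [-0.2, -0.5], [0.5, -1.3], [1.9, 0.1], [-0.5, 1.1]]
nut top [[52.4, -28.8]]
nut scene [[54.1, -31.0]]
plate top [[-5.5, 95.6], [-0.8, 4.8], [-40.9, 3.8], [-43.9, 92.8]]
plate scene [[-41.7, 92.6], [-40.3, 1.4], [-2.8, 2.2], [-4.8, 91.8]]
holes top [[-22.7, 76.8], [-22.0, 21.0]]
holes scene [[-23.1, 18.9], [-24.3, 75.0]]
jaw top [[20.5, -28.5], [21.2, -78.0]]
jaw scene [[23.1, -80.5], [23.7, -31.6]]
knob top [[-64.2, -69.6]]
knob scene [[-66.8, -71.5]]
tips top [[-52.2, -28.7], [-75.4, -108.5]]
tips scene [[-74.8, -110.8], [-51.4, -30.1]]
```

```bash
cat > m.py <<'E'
# usage: m.py did x y z t   |  m.py to fx fy z(mm) toolyaw_in_fixture_deg [more targets of 4]
import sys,json,os
from h import *
from plant import r
F=np.load("F.npy")
c=json.load(open("cmd.json")) if os.path.exists("cmd.json") else [.27,-.619,.227,-156.463]
def ax(y):
    y=np.radians(y); return np.array([[np.cos(y),np.sin(y),0],[np.sin(y),-np.cos(y),0],[0,0,-1]])
a=[float(v) for v in sys.argv[2:]]
if sys.argv[1]=="did":
    for i in range(0,len(a),4):
        p=np.array(c[:3])+ax(c[3])@np.array(a[i:i+3])*.25; c=[*p,c[3]-60*a[i+3]]
    json.dump(c,open("cmd.json","w"))
    s=r.get_state(); p=s["tcp_pos"]; f=tof(p,F)[0]*1e3
    print("t",round(s["time_s"],2),"cmd-meas mm",((np.array(c[:3])-p)*1e3).round(1),"fix",f.round(1),"z",(p[2]*1e3).round(1),"yaw_f",round((s["eef_rot"][2]-np.degrees(F[2])),1),"yawcmd_f",round(c[3]-np.degrees(F[2]),1),"j",s["joints"].round(0),"F",s["contact_force"].round(1),"M",s["moment"].round(2),"w",round(s["gripper_width"],4))
else:
    for i in range(0,len(a),4):
        fx,fy,z,y=a[i:i+4]; P=tow([fx/1e3,fy/1e3,z/1e3],F)[0]
        d=ax(c[3]).T@(P-np.array(c[:3]))/.25; t=-(y+np.degrees(F[2])-c[3]+180)%360-180
        t=(c[3]-(y+np.degrees(F[2])));t=(t+180)%360-180
        print(d.round(3),round(t/60,3),"rows",round(np.linalg.norm(d)*250/41.7,1),round(abs(t)/7.16,1))
E
python3 m.py to 53 -68 180 -180
```

```text
[-2.109  1.417  0.188] 0.619 rows 15.3 5.2
```

Emit:
{"op": "step_arm", "data": {
  "plan": [
    [-1,0.67,0,0.619,0],
    [-1,0.67,0,0.619,0],
    [-1,0.67,0,0.619,0],
    [-1,0.67,0,0.619,0],
    [-1,0.67,0,0.619,0],
    [-1,0.67,0,0.619,0],
    [-1,0.67,0,0.619,0],
    [-1,0.67,0,0.619,0],
    [-1,0.67,0,0.619,0]
  ]
}}

```text
time_s: 0.85
tcp_pos: [0.4338, -0.3622, 0.2265]
eef_rot: [180.0, 0.0, 166.6]
contact_force: [0.3, -0.4, -0.4]
gripper_width: 0.0329
gripper_force: 0.0
```

```bash
python3 m.py did -1 0.67 0 0.619;  python3 m.py to 53 -68 180 -180
```

```text
t 0.85 cmd-meas mm [-1.5 -3.4  0.5] fix [ -54.6 -380.6] z 226.5 yaw_f 180.2 yawcmd_f -180.0 j [-20.  10. -13.  -0. -66. -83.] F [ 0.3 -0.4 -0.4] M [-0.07 -0.01  0.06] w 0.0329
[-0.433  1.265  0.188] 0.0 rows 8.1 0.0
```

Emit:
{"op": "step_arm", "data": {
  "plan": [
    [-0.433,1,0.188,0,0],
    [-0.433,1,0.188,0,0],
    [-0.433,1,0.188,0,0],
    [-0.433,1,0.188,0,0],
    [-0.433,1,0.188,0,0],
    [-0.433,1,0.188,0,0],
    [-0.433,1,0.188,0,0]
  ]
}}

```text
time_s: 1.43
tcp_pos: [0.5972, -0.1453, 0.1784]
eef_rot: [180.0, -0.0, 166.5]
contact_force: [-0.5, 0.1, 0.4]
gripper_width: 0.0002
gripper_force: 0.0
```

Emit:
{"op": "step_arm", "data": {
  "plan": [
    [0,0.265,0,0,0],
    [0,0.265,0,0,0],
    [0,0.265,0,0,0],
    [0,0.265,0,0,0]
  ]
}}

```text
time_s: 1.77
tcp_pos: [0.6115, -0.0823, 0.1789]
eef_rot: [-180.0, -0.1, 166.5]
contact_force: [0.4, -0.2, -0.3]
gripper_width: 0.0003
gripper_force: 0.0
```

```bash
python3 m.py did -0.433 1 0.188 0 0 0.265 0 0; python3 - <<'E'
from plant import r,eyes
import cv2,pickle
s=r.get_state(); im=eyes.capture("wrist"); pickle.dump((s["tcp_pos"],s["eef_rot"]),open("w1.pkl","wb"))
cv2.imwrite("pics/w1raw.png",im[:,:,::-1])
cv2.imwrite("pics/w1.png",cv2.convertScaleAbs(cv2.resize(im[:,:,::-1],None,fx=1.25,fy=1.25,interpolation=cv2.INTER_CUBIC),alpha=1.5,beta=10))
E
```

```text
t 1.77 cmd-meas mm [ 0.4 -1.3  1.1] fix [ 52.3 -66.8] z 178.9 yaw_f 180.1 yawcmd_f -180.0 j [  10.   17.  -11.   -0.  -62. -114.] F [ 0.4 -0.2 -0.3] M [-0.1   0.04 -0.01] w 0.0003
```

View pics/w1.png

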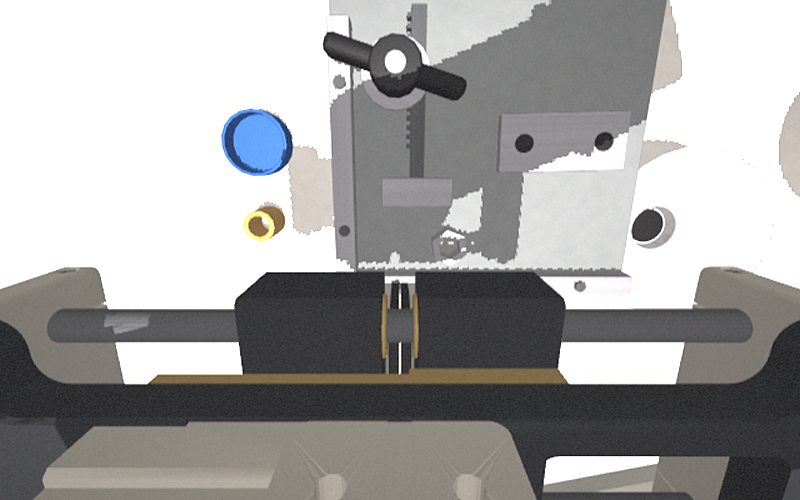

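The wrist view shows the nut at (447,243), the jaw's top face from (382,179) to (452,206), the plate holes at (524,143) and (604,141), the knob centre at (397,62), and its tips at (328,42) and (462,88).

```bash
cat > wr.py <<'E'
from h import *
import pickle
from scipy.spatial.transform import Rotation as Ro
def wcam(p,e):
    T=np.eye(4);T[:3,:3]=Ro.from_euler("xyz",e,degrees=True).as_matrix();T[:3,3]=p
    return np.linalg.inv(T@eyes.camera_model_h) if 0 else np.linalg.inv(T@eyes.camera_model("wrist")["hand_eye"])
E
python3 - <<'E'
from wr import *
F=np.load("F.npy"); p,e=pickle.load(open("w1.pkl","rb")); W=wcam(p,e)
b=lambda uv,z:(tof(back("wrist",(np.atleast_2d(uv)+.5)/1.25-.5,z/1e3,W),F)*1e3).round(1).tolist()
print("TCP px",proj("wrist",p[None],W)*1.25)
print("nut",b([(447,243)],78),"jaw front top",b([(382,206),(452,206)],82),"back",b([(382,179),(452,179)],82))
print("holes",b([(524,143),(604,141)],73),"plate",b([(500,115),(632,111),(500,171)],73))
print("knob",b([(396,62)],112),"tips",b([(328,42),(462,88)],103))
print("bed edge y110",b([(662,20),(625,268)],65),"side fence top inner",b([(350,25),(355,265)],79),"outer",b([(330,20),(336,255)],79))
E
```

```text
TCP px [[398.66687417 300.64909073]]
nut [[48.9, -31.2]] jaw front top [[20.9, -79.1], [20.7, -29.2]] back [[2.0, -78.9], [1.8, -30.0]]
holes [[-22.8, 21.2], [-24.4, 77.5]] plate [[-41.4, 2.9], [-44.3, 93.9], [-3.4, 5.7]]
knob [[-65.8, -68.9]] tips [[-78.4, -108.9], [-53.7, -29.1]]
bed edge y110 [[-102.8, 109.4], [72.1, 112.8]] side fence top inner [[-94.7, -98.7], [66.0, -99.9]] outer [[-97.5, -111.3], [58.2, -113.9]]
```

```bash
python3 m.py to 51 -72 100 -180 51 -72 69.5 -180
```

```text
[ 0.008 -0.016  0.32 ] 0.0 rows 1.9 0.0
[ 0.008 -0.016  0.442] 0.0 rows 2.7 0.0
```

Emit:
{"op": "step_arm", "data": {
  "plan": [
    [0.008,-0.016,0.15,0,0],
    [0.008,-0.016,0.28,0,0],
    [0.008,-0.016,0.36,0,0],
    [0.008,-0.016,0.41,0,0],
    [0.008,-0.016,0.442,0,0],
    [0.008,-0.016,0.442,0,0],
    [0.008,-0.016,0.442,0,0]
  ]
}}

```text
time_s: 2.4
tcp_pos: [0.6086, -0.0878, 0.0694]
eef_rot: [-180.0, -0.0, 166.3]
contact_force: [0.3, -1.4, 1.0]
gripper_width: 0.0006
gripper_force: 0.0
```

```bash
python3 m.py did 0.008 -0.016 0.442 0
```

```text
t 2.4 cmd-meas mm [0.4 0.7 0.1] fix [ 50.7 -72.8] z 69.4 yaw_f 180.0 yawcmd_f -180.0 j [  10.   23.  -18.    0.  -49. -114.] F [ 0.3 -1.4  1. ] M [ 0.01 -0.06  0.04] w 0.0006
```

Sweep.

Emit:
{"op": "step_arm", "data": {
  "plan": [
    [0,0.03,0,0,0],
    [0,0.06,0,0,0],
    [0,0.09,0,0,0],
    [0,0.12,0,0,0],
    [0,0.16,0,0,0],
    [0,0.2,0,0,0],
    [0,0.24,0,0,0],
    [0,0.28,0,0,0],
    [0,0.32,0,0,0],
    [0,0.35,0,0,0],
    [0,0.37,0,0,0],
    [0,0.37,0,0,0]
  ]
}}

```text
time_s: 3.4
tcp_pos: [0.6306, 0.0041, 0.0689]
eef_rot: [180.0, 0.0, 166.5]
contact_force: [-0.4, -0.7, -0.0]
gripper_width: 0.0003
gripper_force: 0.0
```

```bash
python3 m.py did 0 0.37 0 0; python3 - <<'E'
from plant import r,eyes
import cv2
a=eyes.capture("scene")[150:270,210:410]
cv2.imwrite("pics/s2.png",cv2.convertScaleAbs(cv2.resize(a[:,:,::-1],None,fx=4,fy=4,interpolation=cv2.INTER_CUBIC),alpha=1.5,beta=10))
E
```

```text
t 3.4 cmd-meas mm [ 0.1 -1.3  0.6] fix [50.5 21.7] z 68.9 yaw_f 180.1 yawcmd_f -180.0 j [  18.   24.  -16.   -0.  -50. -122.] F [-0.4 -0.7 -0. ] M [-0.07 -0.07  0.02] w 0.0003
```

View pics/s2.png

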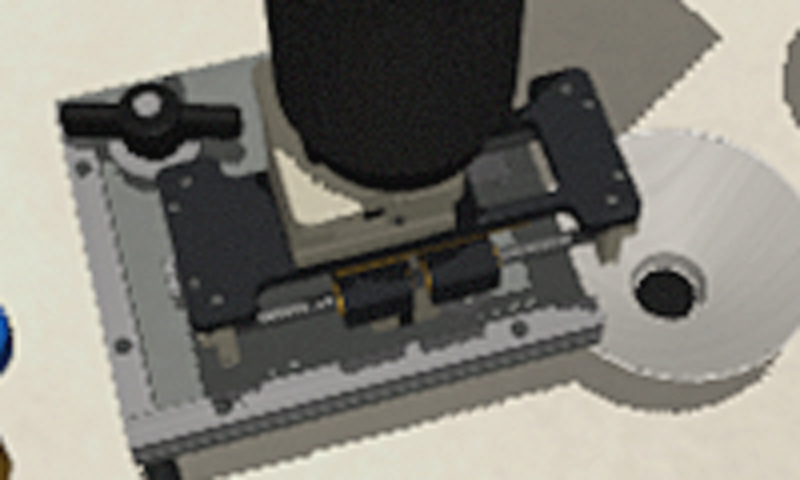

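The hand hides the nut in this view, but it is not left behind in the lane. I'll keep sweeping off the edge, then rise and check.

Emit:
{"op": "step_arm", "data": {
  "plan": [
    [0,0.03,0,0,0],
    [0,0.07,0,0,0],
    [0,0.11,0,0,0],
    [0,0.15,0,0,0],
    [0,0.19,0,0,0],
    [0,0.23,0,0,0],
    [0,0.27,0,0,0],
    [0,0.31,0,0,0],
    [0,0.35,0,0,0],
    [0,0.39,0,0,0],
    [0,0.42,0,0,0],
    [0,0.42,0,0,0]
  ]
}}

```text
time_s: 4.45
tcp_pos: [0.6555, 0.1066, 0.069]
eef_rot: [180.0, 0.0, 166.5]
contact_force: [0.4, -0.2, 0.9]
gripper_width: 0.0005
gripper_force: 0.0
```

```bash
python3 m.py did 0 0.42 0 0; python3 m.py to 40 126 130 -180 -75 50 130 -180
```

```text
t 4.45 cmd-meas mm [-0.  -1.8  0.5] fix [ 50.6 127.2] z 69.0 yaw_f 180.1 yawcmd_f -180.0 j [  26.   27.  -11.    0.  -52. -130.] F [ 0.4 -0.2  0.9] M [-0.05 -0.02 -0.04] w 0.0005
[ 0.044  0.002 -0.242] 0.0 rows 1.5 0.0
[ 0.504 -0.302 -0.242] 0.0 rows 3.8 0.0
```

Rise, and move to behind the plate. From there I look with the top and wrist cameras.

Emit:
{"op": "step_arm", "data": {
  "plan": [
    [0,0,-0.12,0,0],
    [0,0,-0.24,0,0],
    [0.16,-0.1,-0.3,0,30],
    [0.3,-0.2,-0.3,0,30],
    [0.44,-0.26,-0.3,0,30],
    [0.504,-0.302,-0.3,0,30],
    [0.504,-0.302,-0.3,0,30],
    [0.504,-0.302,-0.3,0,30]
  ]
}}

```text
time_s: 5.12
tcp_pos: [0.514, 0.0608, 0.1451]
eef_rot: [179.9, 0.1, 166.4]
contact_force: [-0.1, -0.2, -0.1]
gripper_width: 0.0289
gripper_force: 0.0
```

```bash
python3 m.py did 0.504 -0.302 -0.3 0; python3 - <<'E'
from plant import r,eyes
import cv2,numpy as np
a=eyes.capture("scene")[130:270,210:430]
b=eyes.capture("top")[150:250,250:410]
f=lambda a:cv2.convertScaleAbs(cv2.resize(a[:,:,::-1],(600,int(600*a.shape[0]/a.shape[1])),interpolation=cv2.INTER_CUBIC)[:375],alpha=1.5,beta=10)
c=np.zeros((600,800,3),np.uint8)
fa=cv2.resize(f(a),(500,312)); fb=cv2.resize(f(b),(460,287)); c[:312,:500]=fa; c[312:599,:460]=fb
cv2.imwrite("pics/s3.png",c)
E
```

```text
t 5.12 cmd-meas mm [ 1.3  0.3 -0.6] fix [-76.2  49.3] z 145.1 yaw_f 180.0 yawcmd_f -180.0 j [  28.   10.  -26.    0.  -54. -132.] F [-0.1 -0.2 -0.1] M [-0.04 -0.15 -0.02] w 0.0289
```

View pics/s3.png

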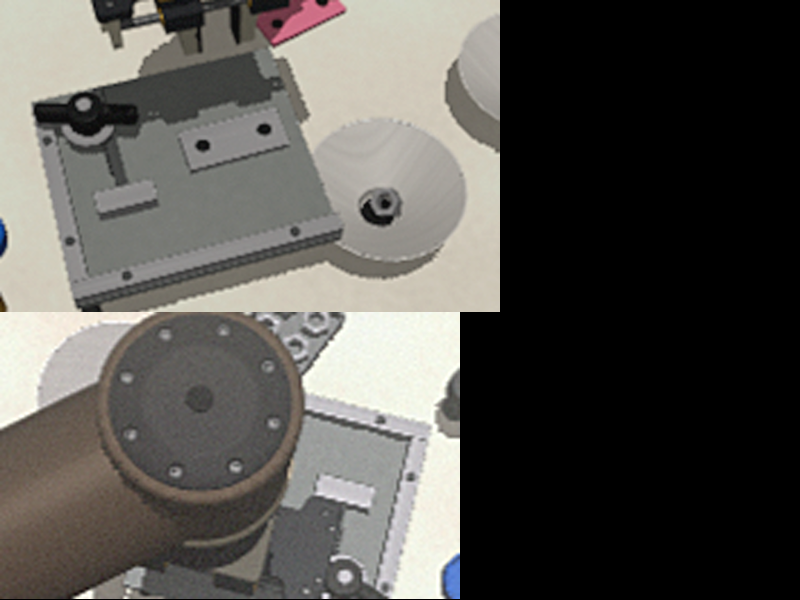

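The nut rests in the funnel's throat at (385,203) in the scene crop. The plate has not moved. Next I push the plate along +x.

```bash
python3 m.py to -68 49 68 -180 15 49 68 -180
```

```text
[-0.028 -0.004  0.306] 0.0 rows 1.8 0.0
[-0.36  -0.004  0.306] 0.0 rows 2.8 0.0
```

Emit:
{"op": "step_arm", "data": {
  "plan": [
    [-0.028,-0.004,0.13,0,30],
    [-0.028,-0.004,0.24,0,30],
    [-0.028,-0.004,0.29,0,30],
    [-0.028,-0.004,0.306,0,30],
    [-0.05,-0.004,0.306,0,30],
    [-0.08,-0.004,0.306,0,30],
    [-0.11,-0.004,0.306,0,30],
    [-0.15,-0.004,0.306,0,30],
    [-0.2,-0.004,0.306,0,30],
    [-0.25,-0.004,0.306,0,30],
    [-0.3,-0.004,0.306,0,30],
    [-0.33,-0.004,0.306,0,30]
  ]
}}

```text
time_s: 6.22
tcp_pos: [0.5967, 0.0405, 0.0676]
eef_rot: [180.0, 0.0, 166.4]
contact_force: [-2.4, 1.0, -0.4]
gripper_width: 0.0301
gripper_force: 0.9
```

Emit:
{"op": "step_arm", "data": {
  "plan": [
    [-0.02,0,0,0,30],
    [-0.035,0,0,0,30],
    [-0.045,0,0,0,30],
    [-0.045,0,0,0,30]
  ]
}}

```text
time_s: 6.55
tcp_pos: [0.606, 0.0382, 0.0676]
eef_rot: [180.0, 0.0, 166.4]
contact_force: [0.8, 0.3, 0.1]
gripper_width: 0.0299
gripper_force: 0.0
```

```bash
python3 m.py did -0.33 -0.004 0.306 0 -0.045 0 0 0; python3 m.py to 25.5 49 68 -180
```

```text
t 6.55 cmd-meas mm [ 0.1 -0.1  0.4] fix [18.6 49. ] z 67.6 yaw_f 180.0 yawcmd_f -180.0 j [  22.   23.  -19.    0.  -48. -126.] F [0.8 0.3 0.1] M [-0.   -0.05 -0.09] w 0.0299
[-0.027  0.    -0.   ] 0.0 rows 0.2 0.0
```

Emit:
{"op": "step_arm", "data": {
  "plan": [
    [-0.008,0,0,0,30],
    [-0.016,0,0,0,30],
    [-0.022,0,0,0,30],
    [-0.026,0,0,0,30],
    [-0.026,0,0,0,30]
  ]
}}

```text
time_s: 6.97
tcp_pos: [0.6107, 0.0371, 0.0675]
eef_rot: [-180.0, -0.1, 166.4]
contact_force: [-5.9, 3.2, 3.6]
gripper_width: 0.0303
gripper_force: 3.5
```

```bash
python3 m.py did -0.026 0 0 0
```

```text
t 6.97 cmd-meas mm [ 1.8 -0.5  0.5] fix [23.4 49. ] z 67.5 yaw_f 180.0 yawcmd_f -180.0 j [  22.   23.  -19.   -0.  -49. -125.] F [-5.9  3.2  3.6] M [1.17 2.33 0.05] w 0.0303
```

Emit:
{"op": "step_arm", "data": {
  "plan": [
    [-0.006,0,0,0,30],
    [-0.01,0,0,0,30],
    [-0.01,0,0,0,30]
  ]
}}

```text
time_s: 7.22
tcp_pos: [0.6109, 0.0369, 0.0674]
eef_rot: [-179.9, -0.3, 166.4]
contact_force: [-14.5, 8.3, 10.0]
gripper_width: 0.0303
gripper_force: 8.3
```

```bash
python3 m.py did -0.01 0 0 0
```

```text
t 7.22 cmd-meas mm [ 4.  -0.9  0.6] fix [23.6 48.9] z 67.4 yaw_f 180.0 yawcmd_f -180.0 j [  22.   23.  -18.   -0.  -49. -125.] F [-14.5   8.3  10. ] M [2.97 5.49 0.02] w 0.0303
```

```bash
python3 m.py to 5 49 68 -180 5 49 100 -180 53 128 100 -180 53 128 68 -180
```

```text
[ 0.091  0.    -0.   ] 0.0 rows 0.5 0.0
[ 0.091  0.    -0.128] 0.0 rows 0.9 0.0
[-0.101  0.316 -0.128] 0.0 rows 2.1 0.0
[-0.101  0.316 -0.   ] 0.0 rows 2.0 0.0
```

Emit:
{"op": "step_arm", "data": {
  "plan": [
    [0.05,0,0,0,30],
    [0.091,0,0,0,0],
    [0.091,0,-0.128,0,0],
    [0.091,0,-0.128,0,0],
    [0,0.16,-0.128,0,0],
    [-0.101,0.316,-0.128,0,0],
    [-0.101,0.316,-0.128,0,0],
    [-0.101,0.316,-0.128,0,0],
    [-0.101,0.316,-0.05,0,0],
    [-0.101,0.316,0,0,0],
    [-0.101,0.316,0,0,0]
  ]
}}

```text
time_s: 8.13
tcp_pos: [0.6552, 0.1061, 0.0644]
eef_rot: [-179.9, -0.2, 166.4]
contact_force: [-1.0, -0.3, -0.4]
gripper_width: 0.0008
gripper_force: 0.0
```

```bash
python3 m.py did -0.101 0.316 0 0; python3 - <<'E'
from plant import r,eyes
import cv2
a=eyes.capture("scene")[150:270,210:370]
cv2.imwrite("pics/s4.png",cv2.convertScaleAbs(cv2.resize(a[:,:,::-1],None,fx=5,fy=5,interpolation=cv2.INTER_CUBIC),alpha=1.5,beta=10))
E
```

```text
t 8.13 cmd-meas mm [2.9 0.7 3.6] fix [ 50.4 126.6] z 64.4 yaw_f 180.0 yawcmd_f -180.0 j [  26.   27.  -11.   -0.  -51. -130.] F [-1.  -0.3 -0.4] M [-0.06  0.1   0.03] w 0.0008
```

View pics/s4.png

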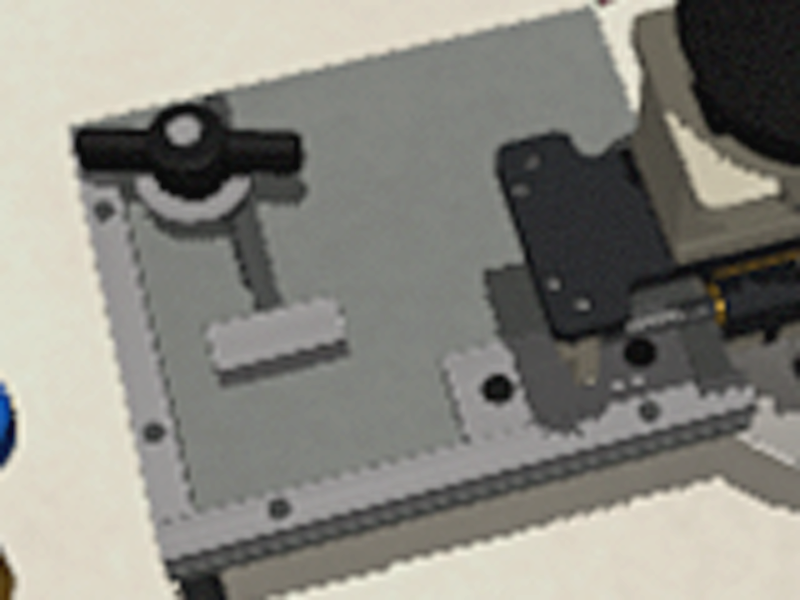

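The plate lies along the far fence, with holes at (498,388) and (640,351). I'll let the arm settle and re-read the pose.

Emit:
{"op": "step_arm", "data": {
  "plan": [
    [0,0,0,0,0],
    [0,0,0,0,0]
  ]
}}

```text
time_s: 8.35
tcp_pos: [0.6579, 0.1068, 0.0685]
eef_rot: [180.0, 0.1, 166.4]
contact_force: [1.1, 0.3, 0.1]
gripper_width: 0.0004
gripper_force: 0.0
```

```bash
python3 m.py did 0 0 0 0
```

```text
t 8.35 cmd-meas mm [ 0.1 -0.  -0.5] fix [ 52.9 128. ] z 68.5 yaw_f 180.0 yawcmd_f -180.0 j [  26.   27.  -11.    0.  -52. -130.] F [1.1 0.3 0.1] M [-0.   -0.01  0.  ] w 0.0004
```

Emit:
{"op": "step_arm", "data": {
  "plan": [
    [0,-0.03,0,0,0],
    [0,-0.06,0,0,0],
    [0,-0.09,0,0,0],
    [0,-0.125,0,0,0],
    [0,-0.165,0,0,0],
    [0,-0.205,0,0,0],
    [0,-0.245,0,0,0],
    [0,-0.285,0,0,0],
    [0,-0.325,0,0,0],
    [0,-0.36,0,0,0],
    [0,-0.385,0,0,0],
    [0,-0.392,0,0,0]
  ]
}}

```text
time_s: 9.35
tcp_pos: [0.6345, 0.0108, 0.068]
eef_rot: [180.0, 0.0, 166.4]
contact_force: [-0.9, 5.8, 5.2]
gripper_width: 0.0007
gripper_force: 3.6
```

Emit:
{"op": "step_arm", "data": {
  "plan": [
    [0,-0.02,0,0,0],
    [0,-0.04,0,0,0],
    [0,-0.055,0,0,0],
    [0,-0.06,0,0,0],
    [0,-0.06,0,0,0]
  ]
}}

```text
time_s: 9.77
tcp_pos: [0.6311, -0.0028, 0.0679]
eef_rot: [180.0, 0.0, 166.4]
contact_force: [-0.7, 5.4, 5.9]
gripper_width: 0.0003
gripper_force: 2.8
```

```bash
python3 m.py did 0 -0.392 0 0 0 -0.06 0 0; python3 - <<'E'
from plant import r,eyes
import cv2
a=eyes.capture("scene")[150:270,210:370]
cv2.imwrite("pics/s5.png",cv2.convertScaleAbs(cv2.resize(a[:,:,::-1],None,fx=5,fy=5,interpolation=cv2.INTER_CUBIC),alpha=1.5,beta=10))
E
```

```text
t 9.77 cmd-meas mm [ 0.3 -0.2  0.1] fix [52.6 15.1] z 67.9 yaw_f 180.0 yawcmd_f -180.0 j [  17.   24.  -16.   -0.  -50. -121.] F [-0.7  5.4  5.9] M [ 1.7   0.43 -0.03] w 0.0003
```

View pics/s5.png

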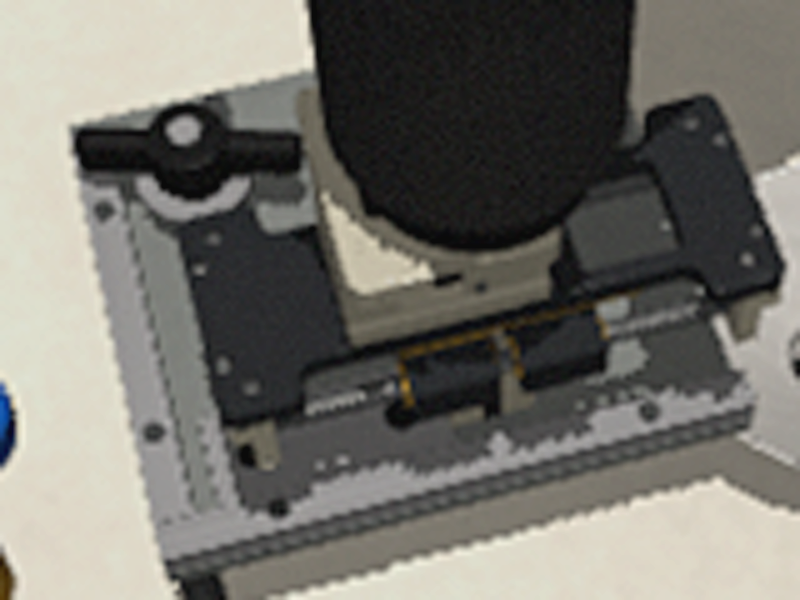

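A plate hole shows at (247,457), so the plate is close to the side fence. I'll work out the remaining gap.

```bash
python3 - <<'E'
from h import *
F=np.load("F.npy")
for u in [(247,457)]:
  print(tof(back("scene",(np.array([u])+.5)/5-.5+[210,150],.073),F)*1e3)
E
```

```text
[[ 55.19670008 -78.34823851]]
```

Emit:
{"op": "step_arm", "data": {
  "plan": [
    [0,-0.012,0,0,0],
    [0,-0.024,0,0,0],
    [0,-0.028,0,0,0],
    [0,-0.028,0,0,0]
  ]
}}

```text
time_s: 10.15
tcp_pos: [0.6295, -0.0094, 0.0679]
eef_rot: [180.0, 0.0, 166.4]
contact_force: [-1.4, 4.8, 6.3]
gripper_width: 0.0001
gripper_force: 3.3
```

```bash
python3 m.py did 0 -0.028 0 0
```

```text
t 10.15 cmd-meas mm [ 0.3 -0.4  0.1] fix [52.6  8.3] z 67.9 yaw_f 180.0 yawcmd_f -180.0 j [  17.   24.  -16.   -0.  -49. -120.] F [-1.4  4.8  6.3] M [ 2.04  0.5  -0.05] w 0.0001
```

Emit:
{"op": "step_arm", "data": {
  "plan": [
    [0,-0.006,0,0,0],
    [0,-0.012,0,0,0],
    [0,-0.012,0,0,0]
  ]
}}

```text
time_s: 10.4
tcp_pos: [0.6289, -0.0119, 0.068]
eef_rot: [179.9, 0.0, 166.4]
contact_force: [-1.4, 7.5, 6.3]
gripper_width: 0.0006
gripper_force: 4.1
```

Emit:
{"op": "step_arm", "data": {
  "plan": [
    [0,-0.006,0,0,0],
    [0,-0.012,0,0,0],
    [0,-0.012,0,0,0]
  ]
}}

```text
time_s: 10.65
tcp_pos: [0.6289, -0.0123, 0.0681]
eef_rot: [179.7, 0.1, 166.4]
contact_force: [-2.2, 19.8, 6.4]
gripper_width: 0.0005
gripper_force: 9.6
```

```bash
python3 m.py did 0 -0.012 0 0  0 -0.012 0 0
```

```text
t 10.65 cmd-meas mm [-0.6 -3.4 -0.1] fix [52.7  5.4] z 68.1 yaw_f 180.0 yawcmd_f -180.0 j [  17.   24.  -16.   -0.  -49. -120.] F [-2.2 19.8  6.4] M [ 7.14  0.8  -0.09] w 0.0005
```

The plate is against the side fence, with a 20 N reaction. I'll retreat and go to the knob.

```bash
python3 m.py to 53 18 68 -180 53 18 135 -180 -57 -41 135 -140
```

```text
[-0.     0.064 -0.   ] 0.0 rows 0.4 0.0
[-0.     0.064 -0.268] 0.0 rows 1.7 0.0
[ 0.44  -0.172 -0.268] -0.667 rows 3.3 5.6
```

Emit:
{"op": "step_arm", "data": {
  "plan": [
    [0,0.064,0,0,0],
    [0,0.064,0,0,0],
    [0,0.064,-0.14,0,0],
    [0,0.064,-0.268,0,0],
    [0.12,0,-0.268,-0.12,40],
    [0.24,-0.06,-0.268,-0.24,40],
    [0.36,-0.12,-0.268,-0.36,40],
    [0.44,-0.172,-0.268,-0.48,40],
    [0.44,-0.172,-0.268,-0.6,40],
    [0.44,-0.172,-0.268,-0.667,40],
    [0.44,-0.172,-0.268,-0.667,40]
  ]
}}

```text
time_s: 11.57
tcp_pos: [0.5102, -0.0322, 0.1346]
eef_rot: [-180.0, -0.1, -153.4]
contact_force: [0.6, 0.3, 0.0]
gripper_width: 0.0384
gripper_force: 0.0
```

```bash
python3 m.py did 0.44 -0.172 -0.268 -0.667; python3 m.py to -57 -41.2 135 -106.5 -57 -41.2 91 -106.5
```

```text
t 11.57 cmd-meas mm [1.1 0.6 0.4] fix [-58.  -41.9] z 134.6 yaw_f -139.8 yawcmd_f -140.0 j [ 18.  10. -27.   0. -53. -82.] F [0.6 0.3 0. ] M [-0.01  0.03  0.03] w 0.0384
[ 0. -0.  0.] -0.558 rows 0.0 4.7
[ 0.    -0.     0.176] -0.558 rows 1.1 4.7
```

Emit:
{"op": "step_arm", "data": {
  "plan": [
    [0,0,0,-0.119,40],
    [0,0,0,-0.238,40],
    [0,0,0,-0.357,40],
    [0,0,0,-0.476,40],
    [0,0,0,-0.558,40],
    [0,0,0,-0.558,40],
    [0,0,0.06,-0.558,40],
    [0,0,0.12,-0.558,40],
    [0,0,0.16,-0.558,40],
    [0,0,0.176,-0.558,40],
    [0,0,0.176,-0.558,40],
    [0,0,0.176,-0.558,40]
  ]
}}

```text
time_s: 12.57
tcp_pos: [0.5111, -0.0315, 0.0907]
eef_rot: [180.0, -0.0, -120.2]
contact_force: [0.2, -0.5, 0.1]
gripper_width: 0.0402
gripper_force: 0.0
```

Emit:
{"op": "step_arm", "data": {
  "plan": [
    [0,0,0,0,8],
    [0,0,0,0,8],
    [0,0,0,0,8],
    [0,0,0,0,8],
    [0,0,0,0,8],
    [0,0,0,0,8]
  ],
  "newtons": 10
}}

```text
time_s: 13.07
tcp_pos: [0.5111, -0.0313, 0.0909]
eef_rot: [-180.0, 0.0, -120.1]
contact_force: [-0.6, 0.2, 1.1]
gripper_width: 0.012
gripper_force: 10.0
```

```bash
python3 m.py did 0 0 0.176 -0.558
```

```text
t 13.07 cmd-meas mm [ 0.3 -0.3  0.1] fix [-57.3 -40.9] z 90.9 yaw_f -106.5 yawcmd_f -106.5 j [ 18.  13. -30.  -0. -47. -49.] F [-0.6  0.2  1.1] M [ 0.28  0.21 -0.07] w 0.012
```

Emit:
{"op": "step_arm", "data": {
  "plan": [
    [0.0005,-0.0105,0,0.083,8],
    [0.002,-0.021,0,0.167,8],
    [0.004,-0.031,0,0.25,8],
    [0.007,-0.041,0,0.333,8],
    [0.011,-0.051,0,0.417,8],
    [0.016,-0.06,0,0.5,8],
    [0.022,-0.069,0,0.583,8],
    [0.028,-0.077,0,0.667,8],
    [0.035,-0.085,0,0.75,8],
    [0.043,-0.092,0,0.833,8],
    [0.051,-0.098,0,0.917,8],
    [0.06,-0.104,0,1,8]
  ]
}}

```text
time_s: 14.07
tcp_pos: [0.5259, -0.0574, 0.0908]
eef_rot: [180.0, 0.0, 179.7]
contact_force: [-1.2, 1.0, 2.4]
gripper_width: 0.0118
gripper_force: 10.0
```

Emit:
{"op": "step_arm", "data": {
  "plan": [
    [0,0,0,0,8]
  ]
}}

```text
time_s: 14.15
tcp_pos: [0.5259, -0.0576, 0.0908]
eef_rot: [180.0, 0.0, 179.7]
contact_force: [-0.9, -0.1, 2.6]
gripper_width: 0.0119
gripper_force: 10.0
```

```bash
python3 m.py did 0.06 -0.104 0 1
```

```text
t 14.15 cmd-meas mm [0.4 0.  0.2] fix [-36.7 -62.9] z 90.8 yaw_f 193.3 yawcmd_f -166.5 j [  15.   14.  -28.    0.  -48. -105.] F [-0.9 -0.1  2.6] M [ 0.47  0.33 -0.1 ] w 0.0119
```

Emit:
{"op": "step_arm", "data": {
  "plan": [
    [0.0005,-0.0105,0,0.083,8],
    [0.0005,-0.0105,0,0.083,8]
  ]
}}

```text
time_s: 14.32
tcp_pos: [0.5258, -0.0601, 0.0908]
eef_rot: [180.0, 0.0, 174.9]
contact_force: [-0.9, 1.8, 3.3]
gripper_width: 0.0121
gripper_force: 10.0
```

```bash
python3 m.py did 0.0005 -0.0105 0 0.083 | cut -c1-400
```

```text
t 14.32 cmd-meas mm [ 0.4 -0.1  0.2] fix [-36.3 -65.4] z 90.8 yaw_f 188.5 yawcmd_f -171.5 j [  15.   14.  -28.    0.  -48. -110.] F [-0.9  1.8  3.3] M [ 0.37  0.28 -0.01] w 0.0121
```

Emit:
{"op": "step_arm", "data": {
  "plan": [
    [0.0005,-0.0105,0,0.083,8],
    [0.0005,-0.0105,0,0.083,8]
  ]
}}

```text
time_s: 14.48
tcp_pos: [0.5254, -0.0626, 0.0908]
eef_rot: [180.0, 0.0, 170.0]
contact_force: [-1.7, 1.4, 4.0]
gripper_width: 0.0117
gripper_force: 10.0
```

```bash
python3 m.py did 0.0005 -0.0105 0 0.083 | cut -c1-400
```

```text
t 14.48 cmd-meas mm [ 0.4 -0.2  0.2] fix [-36.  -67.9] z 90.8 yaw_f 183.6 yawcmd_f -176.5 j [  14.   14.  -28.    0.  -48. -115.] F [-1.7  1.4  4. ] M [ 0.43  0.37 -0.09] w 0.0117
```

Emit:
{"op": "step_arm", "data": {
  "plan": [
    [0.0005,-0.0105,0,0.083,8],
    [0.0005,-0.0105,0,0.083,8]
  ]
}}

```text
time_s: 14.65
tcp_pos: [0.5249, -0.0652, 0.0908]
eef_rot: [180.0, 0.0, 165.0]
contact_force: [-2.2, 2.0, 4.5]
gripper_width: 0.0122
gripper_force: 10.0
```

```bash
python3 m.py did 0.0005 -0.0105 0 0.083 | cut -c1-400
```

```text
t 14.65 cmd-meas mm [ 0.4 -0.2  0.2] fix [-36.  -70.5] z 90.8 yaw_f 178.6 yawcmd_f -181.4 j [  14.   14.  -28.    0.  -48. -119.] F [-2.2  2.   4.5] M [ 0.46  0.31 -0.09] w 0.0122
```

Emit:
{"op": "step_arm", "data": {
  "plan": [
    [0.0005,-0.0105,0,0.083,8],
    [0.0005,-0.0105,0,0.083,8]
  ]
}}

```text
time_s: 14.82
tcp_pos: [0.5241, -0.0676, 0.0908]
eef_rot: [180.0, 0.0, 160.1]
contact_force: [-0.6, 2.6, 4.3]
gripper_width: 0.012
gripper_force: 10.0
```

```bash
python3 m.py did 0.0005 -0.0105 0 0.083 | cut -c1-400
```

```text
t 14.82 cmd-meas mm [ 0.3 -0.3  0.2] fix [-36.1 -73.1] z 90.8 yaw_f 173.7 yawcmd_f -186.4 j [  14.   14.  -28.   -0.  -48. -124.] F [-0.6  2.6  4.3] M [ 0.76  0.35 -0.03] w 0.012
```

Emit:
{"op": "step_arm", "data": {
  "plan": [
    [0.0005,-0.0105,0,0.083,8],
    [0.0005,-0.0105,0,0.083,8]
  ]
}}

```text
time_s: 14.98
tcp_pos: [0.5231, -0.07, 0.0908]
eef_rot: [180.0, 0.0, 155.1]
contact_force: [0.1, 2.7, 4.5]
gripper_width: 0.012
gripper_force: 10.0
```

```bash
python3 m.py did 0.0005 -0.0105 0 0.083 | cut -c1-400
```

```text
t 14.98 cmd-meas mm [ 0.3 -0.3  0.2] fix [-36.5 -75.6] z 90.8 yaw_f 168.7 yawcmd_f -191.4 j [  14.   14.  -28.   -0.  -48. -129.] F [0.1 2.7 4.5] M [0.85 0.32 0.  ] w 0.012
```

Emit:
{"op": "step_arm", "data": {
  "plan": [
    [0.0005,-0.0105,0,0.083,8],
    [0.0005,-0.0105,0,0.083,8]
  ]
}}

```text
time_s: 15.15
tcp_pos: [0.5219, -0.0723, 0.0908]
eef_rot: [180.0, 0.0, 150.2]
contact_force: [-0.9, 2.4, 4.4]
gripper_width: 0.0117
gripper_force: 10.0
```

```bash
python3 m.py did 0.0005 -0.0105 0 0.083 | cut -c1-400
```

```text
t 15.15 cmd-meas mm [ 0.3 -0.3  0.2] fix [-37.1 -78.2] z 90.8 yaw_f 163.8 yawcmd_f -196.4 j [  13.   14.  -28.    0.  -48. -133.] F [-0.9  2.4  4.4] M [ 0.69  0.33 -0.07] w 0.0117
```

Emit:
{"op": "step_arm", "data": {
  "plan": [
    [0.0005,-0.0105,0,0.083,8],
    [0.0005,-0.0105,0,0.083,8]
  ]
}}

```text
time_s: 15.32
tcp_pos: [0.5205, -0.0746, 0.0907]
eef_rot: [180.0, 0.0, 145.2]
contact_force: [-0.7, 3.3, 3.6]
gripper_width: 0.012
gripper_force: 10.0
```

```bash
python3 m.py did 0.0005 -0.0105 0 0.083 | cut -c30-400
```

```text
3  0.3] fix [-38.  -80.7] z 90.7 yaw_f 158.8 yawcmd_f -201.4 j [  13.   14.  -28.    0.  -47. -138.] F [-0.7  3.3  3.6] M [ 0.81  0.23 -0.1 ] w 0.012
```

Emit:
{"op": "step_arm", "data": {
  "plan": [
    [0.0005,-0.0105,0,0.083,8],
    [0.0005,-0.0105,0,0.083,8]
  ]
}}

```text
time_s: 15.48
tcp_pos: [0.5189, -0.0766, 0.0908]
eef_rot: [180.0, 0.0, 140.2]
contact_force: [-0.8, 2.1, 4.9]
gripper_width: 0.0118
gripper_force: 10.0
```

```bash
python3 m.py did 0.0005 -0.0105 0 0.083 | cut -c30-400
```

```text
3  0.2] fix [-39.1 -83.1] z 90.8 yaw_f 153.8 yawcmd_f -206.3 j [  13.   14.  -28.   -0.  -47. -143.] F [-0.8  2.1  4.9] M [ 0.83  0.2  -0.07] w 0.0118
```

Emit:
{"op": "step_arm", "data": {
  "plan": [
    [0.0005,-0.0105,0,0.083,8],
    [0.0005,-0.0105,0,0.083,8]
  ]
}}

```text
time_s: 15.65
tcp_pos: [0.5171, -0.0786, 0.0908]
eef_rot: [180.0, 0.0, 135.2]
contact_force: [-1.2, 2.2, 3.5]
gripper_width: 0.0117
gripper_force: 10.0
```

```bash
python3 m.py did 0.0005 -0.0105 0 0.083 | cut -c30-400
```

```text
3  0.2] fix [-40.4 -85.4] z 90.8 yaw_f 148.8 yawcmd_f -211.3 j [  13.   14.  -29.   -0.  -47. -148.] F [-1.2  2.2  3.5] M [ 0.8   0.27 -0.12] w 0.0117
```

Emit:
{"op": "step_arm", "data": {
  "plan": [
    [0.0005,-0.0105,0,0.083,8],
    [0.0005,-0.0105,0,0.083,8]
  ]
}}

```text
time_s: 15.82
tcp_pos: [0.5152, -0.0803, 0.0908]
eef_rot: [180.0, 0.0, 130.2]
contact_force: [0.2, 2.4, 4.5]
gripper_width: 0.0123
gripper_force: 10.0
```

```bash
python3 m.py did 0.0005 -0.0105 0 0.083 | cut -c30-400
```

```text
4  0.2] fix [-41.8 -87.5] z 90.8 yaw_f 143.8 yawcmd_f -216.3 j [  13.   14.  -29.   -0.  -47. -152.] F [0.2 2.4 4.5] M [ 0.89  0.18 -0.02] w 0.0123
```

Emit:
{"op": "step_arm", "data": {
  "plan": [
    [0.0005,-0.0105,0,0.083,8],
    [0.0005,-0.0105,0,0.083,8]
  ]
}}

```text
time_s: 15.98
tcp_pos: [0.5132, -0.0818, 0.0908]
eef_rot: [180.0, 0.0, 125.3]
contact_force: [-0.4, 2.1, 4.8]
gripper_width: 0.0118
gripper_force: 10.0
```

```bash
python3 m.py did 0.0005 -0.0105 0 0.083 | cut -c30-400
```

```text
4  0.2] fix [-43.4 -89.5] z 90.8 yaw_f 138.9 yawcmd_f -221.3 j [  13.   14.  -29.    0.  -47. -157.] F [-0.4  2.1  4.8] M [0.84 0.18 0.02] w 0.0118
```

I've turned 115°. Now I release, rise and take a look at everything.

Emit:
{"op": "step_arm", "data": {
  "plan": [
    [0,0,0,0,20],
    [0,0,0,0,30],
    [0,0,0,0,30],
    [0,0,-0.1,0,30],
    [0,0,-0.25,0,30],
    [0,0,-0.4,0,30],
    [0,0,-0.4,0,30],
    [0,0,-0.4,0,30]
  ]
}}

```text
time_s: 16.65
tcp_pos: [0.5141, -0.0819, 0.1927]
eef_rot: [179.8, 0.1, 125.2]
contact_force: [-0.7, -0.4, -1.2]
gripper_width: 0.0297
gripper_force: 0.0
```

```bash
python3 m.py did 0 0 -0.4 0 | cut -c1-200; python3 - <<'E'
from plant import r
from wr import *
import cv2
F=np.load("F.npy")
s=r.get_state(); w=eyes.capture("wrist")[:,:,::-1]; t=eyes.capture("top")[:,:,::-1]; sc=eyes.capture("scene")[:,:,::-1]
for n,i in zip("wts",(w,t,sc)): cv2.imwrite(f"pics/f_{n}.png",i)
pickle.dump((s["tcp_pos"],s["eef_rot"]),open("wf.pkl","wb"))
W=wcam(s["tcp_pos"],s["eef_rot"])
P=tow(np.array([[-65,-70,85],[75,-100,65],[35,-100,65],[35,-10,73]])/1e3,F)
q=proj("wrist",P,W); print(q.round(0)); x,y=q[0].astype(int)
g=lambda a,k,sz:cv2.convertScaleAbs(cv2.resize(a,sz,interpolation=cv2.INTER_CUBIC),alpha=k,beta=10)
c=np.zeros((600,800,3),np.uint8)
def crop(a,x,y,hw,hh): x=np.clip(x,hw,640-hw);y=np.clip(y,hh,400-hh);print("crop",x-hw,y-hh);return a[y-hh:y+hh,x-hw:x+hw]
c[:300,:400]=g(crop(w,x,y,80,60),1.0,(400,300))
c[:250,400:]=g(w,1.2,(400,250))
c[300:,:400]=g(crop(sc,285,205,80,60),1.5,(400,300))
c[300:,400:]=g(crop(t,365,215,60,45),1.5,(400,300))
cv2.imwrite("pics/final.png",c)
E
```

```text
t 16.65 cmd-meas mm [-0.8 -0.3 -1.7] fix [-42.5 -89.3] z 192.7 yaw_f 138.8 yawcmd_f -221.3 j [  13.    7.  -22.    0.  -61. -157.] F [-0.7 -0.4 -1.2] M [-0.07 -0.01  0.06] w 0.0297
[[318. 165.]
 [381. 275.]
 [358. 250.]
 [429. 199.]]
crop 238 104
crop 205 145
crop 305 170
```

View pics/final.png

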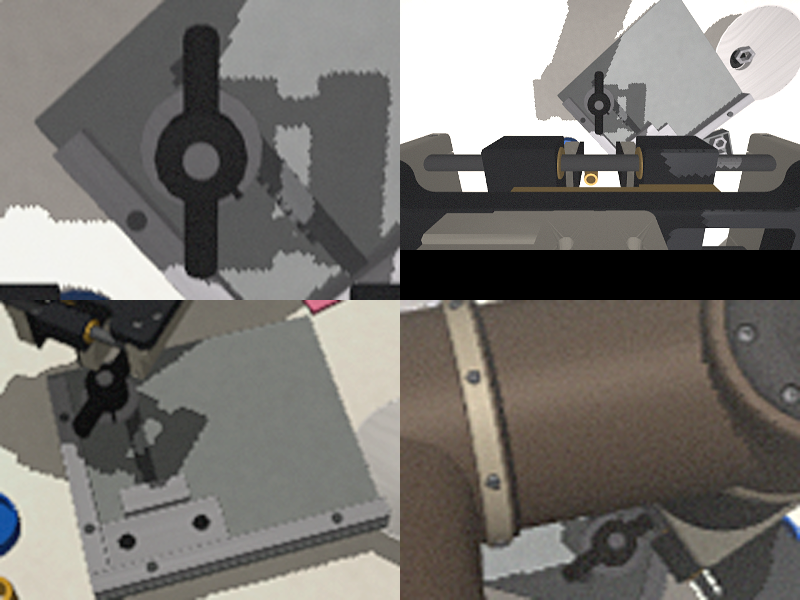

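The knob crop shows the dark collar line at about (237,193), while the arm now points straight down in the picture. The plate lies in the corner, the jaw is against it, and the nut is in the funnel. I'll check the slip angle and the plate pose numerically.

```bash
python3 - <<'E'
from wr import *
F=np.load("F.npy"); p,e=pickle.load(open("wf.pkl","rb")); W=wcam(p,e)
b=lambda uv,z:tof(back("wrist",(np.atleast_2d(uv)+.5)/2.5-.5+[238,104],z/1e3,W),F)*1e3
k=b([(200,160)],112)[0]; tips=b([(202,27),(201,277)],104); print("axis",k,"tips",tips.round(1).tolist())
d=tips[1]-tips[0]; A=np.degrees(np.arctan2(d[1],d[0]))
for uv in [(231,186),(237,193),(242,197)]:
    m=b([uv],85)[0]-k; print("r",np.linalg.norm(m).round(1),"slip deg",(np.degrees(np.arctan2(m[1],m[0]))-A+180)%360-180)
h=(np.array([(127,541),(201,522)])-[0,300]+.5)/2.5-.5+[205,145]
print("holes",(tof(back("scene",h,.073),F)*1e3).round(1).tolist())
E
```

```text
axis [-66.4038078  -69.32766834] tips [[-98.3, -40.6], [-33.3, -97.8]]
r 18.2 slip deg 39.94907105171211
r 21.7 slip deg 40.07818132071168
r 24.1 slip deg 41.215857905536666
holes [[53.6, -84.6], [53.8, -28.4]]
```

The slip is about 40° (0.70 rad), past one click (30°) and short of the second (60°). The plate's holes are in line with the far fence, with the plate at home. I'm handing in.

```bash
python3 -c "
from plant import workorder
print(workorder.close_job())"
```

```text
the job is handed in; nothing more can be done
None
```

The job is handed in after about 17 s of the 61 s allowed: the nut is in the funnel, the plate is clamped in the corner against both fences, and the knob stopped at about 40° of slip (one click is 30°, two are 60°).

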